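Hold open the gate of the engraving chuck's chip guard

ROBOT

A 6-joint arm with a two-finger parallel gripper is mounted at the origin on the work surface. World frame = base frame: x ahead of the robot, y to its left, z up, the work surface at z = 0. Lengths are in m, angles in rad, forces in N, time in s.
With the tool pointing down it reaches from about 0.375 to 0.75 m from the base axis. Payload 9 kg.
Tool frame: the origin (TCP) lies between the finger pads; the fingertips stand 25 mm ahead of it and the grasp point (between the pads) lies 6 mm ahead of it; z points along the fingers, y is the direction in which the jaws open and shut (so a half turn about z gives the same grasp; the last joint's range is limited). The gripper opens to 85 mm and grips with 20 to 120 N. Pads are 22 mm wide; open, the fingers measure 114 mm over their backs; the gripper's body (76 mm by 85 mm) begins 54 mm behind the grasp point. The pads swing forward as they close: fully open they stand 13 mm farther back than shut.
Start: joints at [-0.218, 0.104, 0.097, 1.564, 0, 1.353], TCP at [0.6, 0, 0.256] pointing down, gripper open.
Joint ranges: [-2.99, 2.99], [-0.84, 1.86], [-1.1, 1.16], [-1.84, 2.11], [-1.51, 1.56], [-3.14, 3.14]. Speed limits (rad/s): [2.22, 2.22, 2.57, 3.14, 3.14, 3.14].

INTERFACE

Orientations are given as a rotation vector (axis times angle).
In Python, from plant import ctrl, eyes, workorder gives the robot as it stands. The module is installed in compiled form; this text tells all that it offers.
- The arm moves only by the tool carry_out, never from a script. Its arguments are lists of equal length, an entry for each row: "slide": the shift along the tool's x, y, z in cm, a list of three; "dr": the turn, a rotation vector about the tool's x, y, z in rad, a list of three; "grip": the finger opening in cm, from 0 to 8.54. A call has 1 to 10 rows; each row is the pose to reach, as a shift and turn from the pose measured when the call began, along the tool's axes at that moment; what a row does not reach only later rows make up. A row lasts 1/8 s, in which the tool goes at most 62.5 mm and 10.7 degrees, less where a joint would pass 70% of its speed; a pose out of reach is approached as far as the arm can. A call with a gripper value outside its range is refused whole. The fingers move at their own pace and stop on an object; the grip force is fixed at half the most. Time passes only in rows, so rows that repeat a pose let the fingers close. It gives the time, the measured TCP pose, the force and the opening at its end, in the units of the state.
- ctrl.state(): the state, without advancing time (a new reading comes with each control period).
- eyes.grab_frame(name): name is "scene" or "side" or "wrist"; returns a dict with "color" (384x512x3 uint8, red, green, blue), "range_z" (384x512 float32, m along the optical axis (not along the pixel's ray), 0 where there is no reading), "mtx" (3x3 intrinsics, pixels), "R" (3x3) and "t" (3): a world point X has camera coordinates R X + t; the wrist camera has in their place "hand_eye" (4x4, takes a point from camera to tool coordinates, whose origin is the TCP and whose axes are the flange's). Camera axes: x right, y down, z forward; pixel columns grow to the right and rows downward; lengths in m; the calibration is good to about 2 mm. A picture is of the moment at which its call begins: read the wrist's pose just before it.
- workorder.hand_in(): hands the job in, once; it reports no verdict.
Trained networks look in a picture, given as the dict that the camera call returned (one of the last four; its "shot" number tells which), for a name from the list of things; names that differ only in an ending like _2 or _b are one class to them, and where a whole thing is asked for, a point or a joint stands for the part that bears it (a point fixed in the world has none). Each returns a list of dicts, best first, with "p" (0 to 1); they miss things now and then, are a little off and sometimes report something else, mostly with a low value. They report only what shows in the picture. A call takes as long as a camera call. They do not tell look-alikes from the thing itself.
- eyes.trace(query, picture): "pixels" (384x512 bool, what is visible of it) and "extent" ([left, top, right, bottom] in pixels, round what is visible of it).
- eyes.mark_of(query, picture): "centre" ([column, row] in pixels: a listed point, or the origin of a listed thing).
The state is a dict: "time_s": time; "q": joint angles; "joint_vel": joint speeds; "tau": joint torques, N m; "tcp_pos": TCP position; "eef_rot": TCP orientation; "force": force on the tool from outside, world axes, zero at the start; "moment": the same for the moment, N m; "finger_gap": finger opening in m.
Only numpy, scipy, OpenCV 4.12 (cv2) and the standard library are available. Lean on these libraries where they do the work, as an engineer would, in place of code of your own. Each camera call takes 0.05 s, during which the arm holds its last target.

TASK

The tape roll on the spindle blocks the chip guard's gate: slide it up off the spindle, lay it flat in the shallow tray and let go. Then undo the two catches in order by pinching their tabs fully together, first the one on the fixed frame (it stays undone), next the one on the gate (keep it pinched until the gate is free), and swing the gate towards the robot, past its click stop, until it is wide open, almost at its end stop. Finish while holding the gate still there, for it swings back by itself; leave the parts case, the loupe and the screwdriver where they are.

Things in the scene. Friction and masses are not known exactly. Their poses are not given: they have to be found in the camera images.
- guard: Chip guard stand, fixed. Origin on the bench in the gate's plane; its front faces its own -x (to the robot, within 0.2 rad); z up. In mm: hinge axis x 0, y 100; shut gate y 92 to -50; fixed frame panel y -54 to -150; both 12-14 thick, tops at z 142; hinge post y 121, up to z 152; spindle x -137, y 2; base plate 12 thick, x -50 to 150, y -150 to 130, with a tongue under the spindle; chuck behind.
- gate: The gate: aluminium frame with a clear pane, 142 mm wide, z 40 to 142 mm, 12 mm thick. Its origin lies on the hinge axis at bench height; z up; the gate runs from its origin along its own -y and turns with the gate. Holding counts when the fingers bear on the gate or on its catch tabs.
- gate_swing (a joint): Gate angle, rad: 0 shut, grows as the free end swings to the robot (clockwise from above; hinge at the guard's +y end); end stop 1.3. A spring always pulls it shut (0.08 Nm at 0, 0.4 Nm at 1.3); the click stop, a spring ball, is passed between 0.35 and 0.75 (up to about 0.5 Nm). Catches not undone: it moves only about 0.02. Roll on the spindle: it stops at about 0.8.
- gate_hinge (a point): Point on the gate's vertical hinge axis, 166 mm above the bench; fixed to the guard and has the guard's axes.
- gate_grip (a point): Midway between the two black pinch tabs of the gate's catch, on top of the gate, 95 mm from the hinge axis, 166 mm above the bench: pinch here from above. Turns with the gate; tabs stand along its y axis. Each is 22 mm across the gate, 8 mm along it, z 146 to 188 mm; 52 mm over the outer faces when free, 32 mm fully pinched; the two move together, equally, to this point.
- gate_catch (a joint): Travel in m of each tab of the gate's catch: 0 free (bolt out), 0.010 fully pinched; the bolt lets the gate go above about 0.007. A spring of 4 to 6 N on each tab pushes it back to 0 when released.
- frame_grip (a point): Midway between the two pinch tabs of the frame's catch, on top of the fixed frame panel (the catch farther from the hinge), at x 0, y -105 mm of the guard, 166 mm above the bench. It has the guard's axes; tabs along y, same shape and sizes as the gate's.
- frame_catch (a joint): Travel in m of each tab of the frame's catch: 0 as found (bolt in front of the gate's end), 0.010 fully pinched; the gate's end is free of it above about 0.007. No spring: friction of about 2.5 N on each tab keeps it where it is left.
- spindle_top (a point): Centre of the top of the upright steel spindle, 22 mm in diameter, 78 mm above the bench; it rises 48 mm from a shoulder 40 mm wide whose top is 30 mm above the bench.
- roll: Roll of beige tape on a cardboard core, a ring 60 mm outside, 30 mm hole, 36 mm high, about 0.12 kg, its axis upright. Origin: centre of its underside, on the axis (z up). It starts on the spindle's shoulder.
- tray: Shallow grey tray, 160 x 160 mm outside, walls 4 mm thick and 18 mm high, floor 4 mm thick, fixed, to the left or to the right of the guard. Origin: centre of its underside.
- parts_case: Closed flat case, 100 x 140 x 42 mm, loose, on the other side from the tray. Origin: centre of its underside. To be left alone.
- loupe: Black eye loupe, 34 mm wide, 30 mm high, loose. Origin: centre of its underside. To be left alone.
- driver: Grey-handled screwdriver 160 mm long lying on the bench. To be left alone.
Not all that is in view belongs to the job. Several things have the shape of the roll; the one meant has the colours described above.

How it is judged:
By the outcome, as a careful person would: the job done as asked, in the order asked, and still so for the second after the job is handed in, while the arm keeps its last pose, push and grip.
It also fails if it takes over 59 s, if anything falls off the work surface, if the arm or the gripper's body presses on something with over 40 N, if the wrist force passes 120 N, or if a joint passes its speed limit or range.

## Working session

There is one attempt and no reset: what is moved stays moved. The work goes in short steps, Python scripts to look and compute and a tool call to move; the robot and the scene stay as the last step left them, time stands still between calls to the robot, and variables do not carry over. Pictures are saved under pics/ and viewed, and the job is handed in when it is done.

Besides the shell and the picture viewer there is one more tool, called after "Emit:" by a JSON object that holds its "fn" and its "kwargs", one argument or row to a line. carry_out: Moves the arm, as the interface text tells. Its arguments: {"type":"object","properties":{"slide":{"type":"array"},"dr":{"type":"array"},"grip":{"type":"array"}},"required":["slide","dr","grip"]}

```bash
mkdir -p pics
python3 - <<'E'
from plant import ctrl, eyes
import cv2, numpy as np, pickle
s=ctrl.state(); print({k:np.round(v,3).tolist() for k,v in s.items()})
for n in ["scene","side"]:
    p=eyes.grab_frame(n); pickle.dump(p,open(f"{n}0.pkl","wb"))
    cv2.imwrite(f"pics/{n}0.png",cv2.resize(p["color"][:,:,::-1],(800,600)))
    print(n,p["shot"],p["R"],p["t"],p["mtx"])
    for q in ["gate_hinge","gate_grip","frame_grip","spindle_top","roll","tray","parts_case","loupe","driver","guard"]:
        print(q,[(np.round(d["centre"],1).tolist(),round(d["p"],2)) for d in eyes.mark_of(q,p)][:5])
E
```

```text
{'time_s': 0.0, 'q': [-0.218, 0.105, 0.096, 1.564, -0.0, 1.353], 'joint_vel': [0.0, -0.0, -0.002, 0.0, 0.002, 0.0], 'tau': [0.001, -55.693, 50.364, 0.017, -0.0, -0.0], 'tcp_pos': [0.6, 0.0, 0.256], 'eef_rot': [-2.221, -2.221, 0.001], 'force': [0.511, -0.131, 0.321], 'moment': [0.021, -0.018, -0.015], 'finger_gap': 0.086}
scene 1 [[ 0.746475    0.66538126  0.00654578]
 [ 0.37831541 -0.41628918 -0.82678943]
 [-0.54740526  0.61965402 -0.56247345]] [-0.42319202 -0.10533434  1.22733261] [[363.55306746   0.         258.26264242]
 [  0.         363.55306746 195.00319239]
 [  0.           0.           1.        ]]
gate_hinge [([290.6, 171.9], 0.89)]
gate_grip [([273.7, 190.8], 0.69)]
frame_grip [([244.5, 219.2], 0.79)]
spindle_top [([220.5, 205.8], 0.85)]
roll [([222.1, 220.5], 0.98), ([194.6, 203.1], 0.9), ([178.2, 257.1], 0.9)]
tray [([115.4, 295.5], 0.61)]
parts_case [([300.8, 177.8], 0.91), ([223.9, 221.9], 0.75)]
loupe [([366.2, 210.9], 0.62)]
driver []
guard [([267.3, 248.2], 0.84)]
side 2 [[-0.99409863 -0.10846136  0.00201353]
 [-0.07433675  0.66757784 -0.74081973]
 [ 0.07900613 -0.73659756 -0.67170088]] [0.55242715 0.13549538 1.01356709] [[392.5308314    0.         254.73784927]
 [  0.         392.5308314  189.42848646]
 [  0.           0.           1.        ]]
gate_hinge [([237.6, 204.0], 0.8)]
gate_grip [([233.5, 176.6], 0.87)]
frame_grip [([230.1, 150.5], 0.89), ([285.4, 211.4], 0.59)]
spindle_top [([285.4, 196.0], 0.71)]
roll [([336.3, 228.7], 0.9), ([287.1, 183.5], 0.84), ([285.2, 212.2], 0.83)]
tray [([291.8, 151.0], 0.78)]
parts_case [([283.9, 340.1], 0.68)]
loupe [([168.5, 325.9], 0.63)]
driver [([207.2, 143.4], 0.67)]
guard [([234.0, 223.1], 0.83), ([169.1, 325.9], 0.56)]
```

View pics/scene0.png

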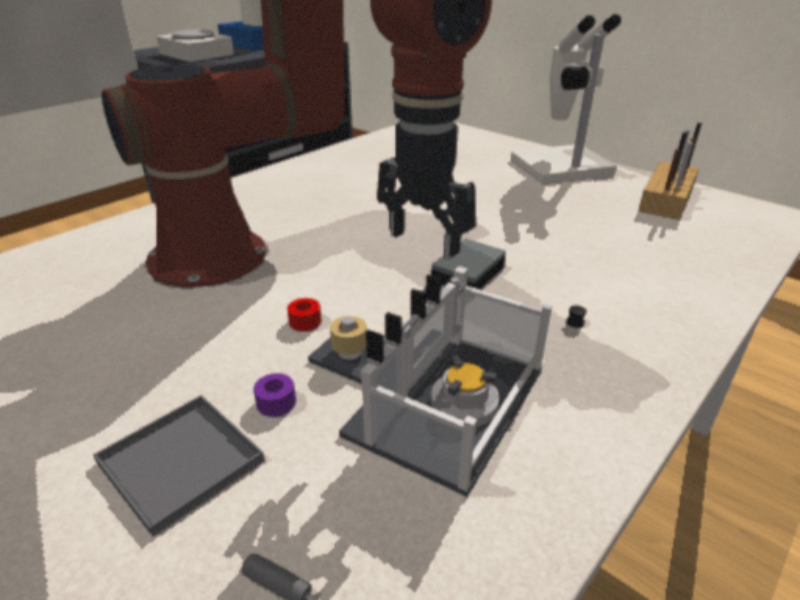

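View pics/side0.png

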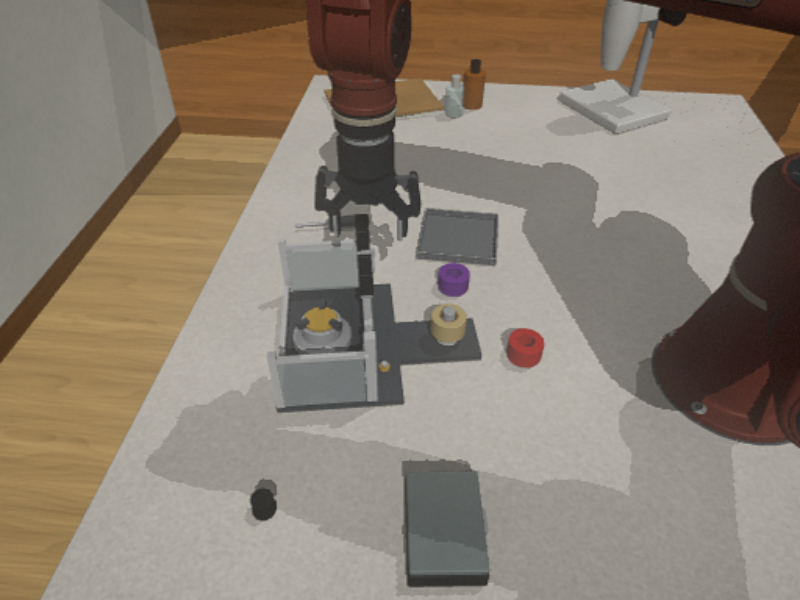

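The three ring-shaped things, in side view (800x600 pixels): beige at (448,323) on the spindle, purple at (453,279) and red at (525,347), both loose on the bench. Only the beige one fits the description. Next I'll triangulate the points and check an enlarged crop.

```bash
cat > h.py <<'E'
import numpy as np, cv2, pickle
from scipy.optimize import least_squares
from scipy.spatial.transform import Rotation as Rn
def proj(p,X,R=None,t=None):
    c=(p["R"]@np.asarray(X).T).T+p["t"]; u=c@p["mtx"].T; return u[...,:2]/u[...,2:]
def tri(obs):
    return least_squares(lambda X: np.concatenate([proj(p,X)-u for p,u in obs]),[.5,0,.1])
def onplane(p,u,z):
    d=p["R"].T@np.linalg.solve(p["mtx"],[u[0],u[1],1]); c=-p["R"].T@p["t"]
    return c+d*(z-c[2])/d[2]
def cloud(p):
    h,w=p["range_z"].shape; v,u=np.mgrid[:h,:w]; z=p["range_z"]
    c=np.stack([u*z,v*z,z],-1)@np.linalg.inv(p["mtx"]).T
    return (c-p["t"])@p["R"], z>0
E
python3 - <<'E'
from h import *
a=pickle.load(open("scene0.pkl","rb"));b=pickle.load(open("side0.pkl","rb"))
P={"gate_hinge":([290.6,171.9],[237.6,204.0],.166),"gate_grip":([273.7,190.8],[233.5,176.6],.166),"frame_grip":([244.5,219.2],[230.1,150.5],.166),"spindle_top":([220.5,205.8],[285.4,196.0],.078),"roll":([222.1,220.5],[285.2,212.2],.03),"tray":([115.4,295.5],[291.8,151.0],0),"guard":([267.3,248.2],[234.0,223.1],0),"case":([300.8,177.8],[283.9,340.1],0),"loupe":([366.2,210.9],[168.5,325.9],0)}
for k,(u,v,z) in P.items():
    r=tri([(a,np.array(u)),(b,np.array(v))]); print(k,r.x.round(4),"res",r.cost.round(2),"plane",onplane(a,u,z).round(4)[:2],onplane(b,v,z).round(4)[:2])
def fit(par):
    x,y,th=par;c,s=np.cos(th),np.sin(th);o=[]
    for k,l in {"gate_hinge":(0,.1,.166),"gate_grip":(0,.005,.166),"frame_grip":(0,-.105,.166),"spindle_top":(-.137,.002,.078),"roll":(-.137,.002,.03),"guard":(0,0,0)}.items():
        X=np.array([x+c*l[0]-s*l[1],y+s*l[0]+c*l[1],l[2]])
        o+= [proj(a,X)-P[k][0],proj(b,X)-P[k][1]]
    return np.concatenate(o)
r=least_squares(fit,[.7,0,0],loss="soft_l1");print(r.x,r.fun.reshape(-1,4).round(1) if r.fun.size%4==0 else 0)
im=np.hstack([cv2.resize(a["color"][180:280,150:300],None,fx=2.6,fy=2.6,interpolation=3),cv2.resize(b["color"][150:250,200:350],None,fx=2.6,fy=2.6,interpolation=3)])
cv2.imwrite("pics/crop0.png",im[:,:,::-1]);print(im.shape)
E
```

```text
gate_hinge [0.5859 0.0919 0.162 ] res 0.29 plane [0.5913 0.0865] [0.5842 0.0951]
gate_grip [6.092e-01 3.000e-04 1.631e-01] res 0.39 plane [ 0.6135 -0.0031] [0.6074 0.0025]
frame_grip [ 0.6313 -0.1126  0.1591] res 0.99 plane [ 0.6355 -0.1191] [ 0.6318 -0.1009]
spindle_top [ 0.4779 -0.0391  0.0778] res 0.41 plane [ 0.4762 -0.0393] [ 0.4793 -0.0373]
roll [ 0.4743 -0.0324  0.0253] res 1.07 plane [ 0.4757 -0.0366] [ 0.4766 -0.0254]
tray [ 0.4688 -0.3381  0.0033] res 0.03 plane [ 0.4654 -0.3371] [ 0.4693 -0.3417]
guard [ 0.6084 -0.007  -0.0055] res 3.53 plane [ 0.6077 -0.0126] [0.6119 0.0015]
case [ 0.4621  0.3159 -0.0055] res 2.23 plane [0.4733 0.3089] [0.4601 0.3175]
loupe [ 0.7093  0.3061 -0.0121] res 0.56 plane [0.7135 0.2887] [0.707  0.3127]
[ 0.61032919 -0.00776061  0.22570712] [[-0.3 -1.  -1.3 -1.8]
 [-1.4 -0.8 -0.4 -1.5]
 [ 2.5 -2.4 -0.2 -2.1]
 [ 0.9 -0.5  1.1  0.3]
 [ 0.2  0.1  0.3 -2.9]
 [ 2.1 -0.5  1.1 -2.4]]
(260, 780, 3)
```

View pics/crop0.png

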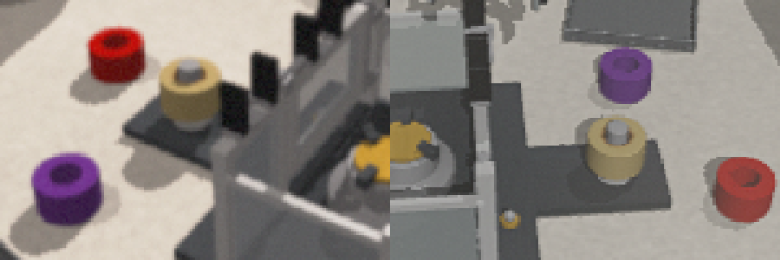

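The beige roll on the steel spindle is confirmed, at crop (190,90) and (617,148). Next is a wrist look from here, plus the spots of the other rolls.

```bash
cat >> h.py <<'E'
def wrist(eyes,ctrl):
    s=ctrl.state(); p=eyes.grab_frame("wrist"); H=p["hand_eye"]
    Rt=Rn.from_rotvec(s["eef_rot"]).as_matrix(); T=np.eye(4);T[:3,:3]=Rt;T[:3,3]=s["tcp_pos"]
    C=T@H; p["R"]=C[:3,:3].T; p["t"]=-C[:3,:3].T@C[:3,3]; return s,p
E
python3 - <<'E'
from h import *
from plant import ctrl,eyes
a=pickle.load(open("scene0.pkl","rb"));b=pickle.load(open("side0.pkl","rb"))
print(tri([(a,np.array([178.2,257.1])),(b,np.array([287.1,183.5]))]).x, tri([(a,np.array([194.6,203.1])),(b,np.array([336.3,228.7]))]).x)
s,p=wrist(eyes,ctrl); pickle.dump(p,open("wrist0.pkl","wb"))
cv2.imwrite("pics/wrist0.png",cv2.resize(p["color"][:,:,::-1],(800,600)))
print(p["hand_eye"].round(3))
for q,z in dict(gate_hinge=.166,gate_grip=.166,frame_grip=.166,spindle_top=.078,roll=.03,tray=0).items():
    print(q,[(np.round(d["centre"],1).tolist(),round(d["p"],2),onplane(p,d["centre"],z).round(4)) for d in eyes.mark_of(q,p)][:4])
E
```

```text
[ 0.47476375 -0.17783195  0.0013194 ] [ 0.33587812 -0.00978166  0.00124632]
[[-0.    -0.95  -0.314  0.08 ]
 [ 1.    -0.    -0.001  0.   ]
 [ 0.001 -0.314  0.95  -0.117]
 [ 0.     0.     0.     1.   ]]
gate_hinge [([240.3, 77.9], 0.71, array([0.5905, 0.092 , 0.166 ]))]
gate_grip [([268.5, 207.9], 0.93, array([ 0.6111, -0.0027,  0.166 ]))]
frame_grip [([286.3, 317.1], 0.66, array([ 0.6287, -0.1081,  0.166 ]))]
spindle_top [([142.2, 203.1], 0.7, array([ 0.4757, -0.0321,  0.078 ]))]
roll [([63.3, 174.7], 0.78, array([ 0.3616, -0.0124,  0.03  ])), ([172.4, 277.1], 0.71, array([ 0.4842, -0.162 ,  0.03  ])), ([157.8, 188.3], 0.62, array([ 0.4777, -0.0303,  0.03  ]))]
tray [([176.3, 353.0], 0.75, array([ 0.467 , -0.3344,  0.    ]))]
```

View pics/wrist0.png

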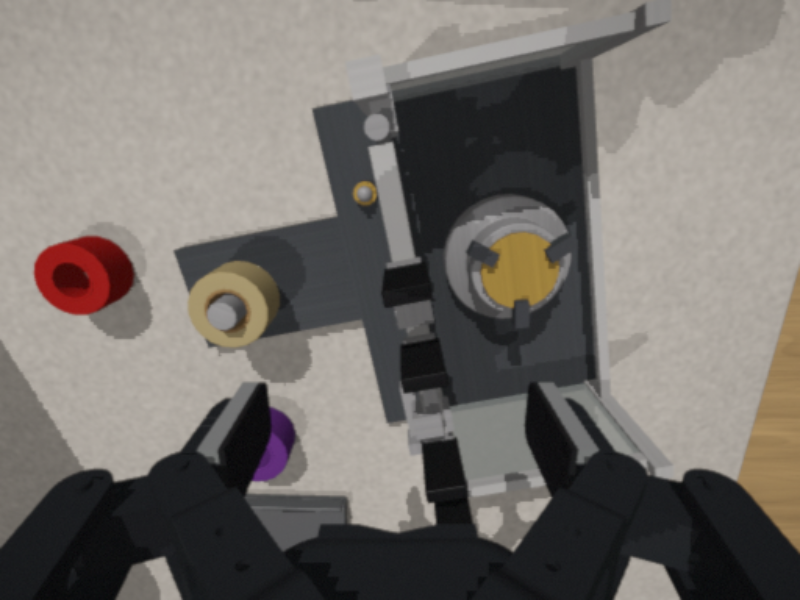

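Wrist view: roll at (232,305) with the spindle in it, gate tabs at (405,282) and (422,365), frame tabs from (443,470). The numbers agree within a few mm. I'll move over the roll with the jaws turned along the guard's y.

Emit:
{"fn": "carry_out", "kwargs": {
  "slide": [
    [-3.6,-12.3,0],
    [-3.6,-12.3,0],
    [-3.6,-12.3,0],
    [-3.6,-12.3,0],
    [-3.6,-12.3,0],
    [-3.6,-12.3,0],
    [-3.6,-12.3,0],
    [-3.6,-12.3,0],
    [-3.6,-12.3,0],
    [-3.6,-12.3,0]
  ],
  "dr": [
    [0,0,-0.18],
    [0,0,-0.36],
    [0,0,-0.54],
    [0,0,-0.72],
    [0,0,-0.9],
    [0,0,-1.08],
    [0,0,-1.26],
    [0,0,-1.44],
    [0,0,-1.62],
    [0,0,-1.77]
  ],
  "grip": [8.5,8.5,8.5,8.5,8.5,8.5,8.5,8.5,8.5,8.5]
}}

```text
time_s: 2.7
tcp_pos: [0.477, -0.036, 0.2564]
eef_rot: [-0.321, 3.125, -0.0]
force: [0.2, 0.3, 0.5]
finger_gap: 0.0851
```

```bash
cat > look.py <<'E'
from h import *
from plant import ctrl,eyes
import sys
n=sys.argv[1]
s,p=wrist(eyes,ctrl); pickle.dump(p,open(f"{n}.pkl","wb"))
cv2.imwrite(f"pics/{n}.png",cv2.resize(p["color"][:,:,::-1],(800,600)))
print({k:np.round(s[k],3).tolist() for k in ["time_s","q","tcp_pos","force","finger_gap"]}); Rt=Rn.from_rotvec(s["eef_rot"]).as_matrix(); print(Rt.round(3))
for q,z in dict(gate_hinge=.166,gate_grip=.166,frame_grip=.166,spindle_top=.078,roll=.03,tray=0).items():
    for d in eyes.mark_of(q,p)[:4]:
        X=onplane(p,d["centre"],z); print(q,np.round(d["centre"],1).tolist(),round(d["p"],2),X.round(4),"tool cm",(100*Rt.T@(X-s["tcp_pos"])).round(2))
E
python3 look.py w1
```

```text
{'time_s': 2.7, 'q': [-0.35, -0.269, -0.257, 1.583, 0.0, -0.554], 'tcp_pos': [0.477, -0.036, 0.256], 'force': [0.226, 0.32, 0.478], 'finger_gap': 0.085}
[[-0.979 -0.203  0.   ]
 [-0.203  0.979 -0.   ]
 [-0.    -0.    -1.   ]]
gate_grip [264.5, 339.0] 0.91 [ 6.045e-01 -6.000e-04  1.660e-01] tool cm [-13.19   0.88   9.05]
spindle_top [260.4, 174.2] 0.93 [ 0.4738 -0.0306  0.078 ] tool cm [ 0.21  0.59 17.84]
spindle_top [258.4, 166.5] 0.4 [ 0.466  -0.0345  0.078 ] tool cm [ 1.05  0.38 17.84]
roll [145.2, 136.1] 0.96 [ 0.4681 -0.1716  0.03  ] tool cm [  3.64 -13.09  22.64]
roll [294.2, 54.3] 0.8 [ 0.3458 -0.0192  0.03  ] tool cm [12.52  4.32 22.64]
roll [257.9, 164.1] 0.73 [ 0.4742 -0.0327  0.03  ] tool cm [ 0.22  0.38 22.64]
tray [24.1, 101.6] 0.85 [ 0.462  -0.3343  0.    ] tool cm [  7.54 -28.9   25.65]
```

View pics/w1.png

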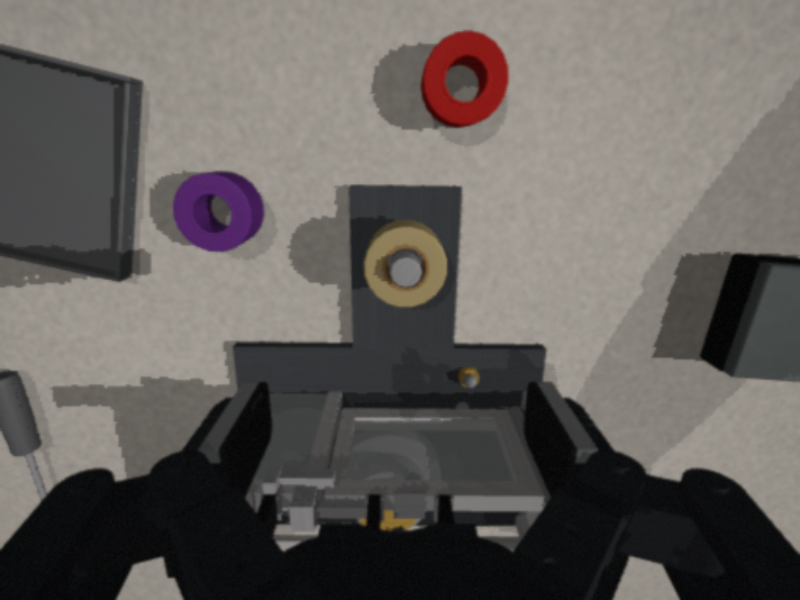

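```bash
cat > gfit.py <<'E'
from h import *
a,b,w0,w1=[pickle.load(open(f"{n}.pkl","rb")) for n in ["scene0","side0","wrist0","w1"]]
L={"gate_hinge":(0,.1,.166),"gate_grip":(0,.005,.166),"frame_grip":(0,-.105,.166),"spindle_top":(-.137,.002,.078)}
O=[(a,dict(gate_hinge=(290.6,171.9),gate_grip=(273.7,190.8),frame_grip=(244.5,219.2),spindle_top=(220.5,205.8))),
(b,dict(gate_hinge=(237.6,204.0),gate_grip=(233.5,176.6),frame_grip=(230.1,150.5),spindle_top=(285.4,196.0))),
(w0,dict(gate_hinge=(240.3,77.9),gate_grip=(268.5,207.9),frame_grip=(286.3,317.1),spindle_top=(142.2,203.1))),
(w1,dict(gate_grip=(264.5,339.0),spindle_top=(260.4,174.2)))]
def W(par,l):
    x,y,th=par;c,s=np.cos(th),np.sin(th); return np.array([x+c*l[0]-s*l[1],y+s*l[0]+c*l[1],l[2]])
def f(par): return np.concatenate([(proj(p,W(par,L[k]))-u)*np.linalg.norm(1000*(W(par,L[k])+p["R"].T@p["t"]))/p["mtx"][0,0] for p,d in O for k,u in d.items()])
if __name__=="__main__":
    r=least_squares(f,[.6,0,.2],loss="soft_l1",f_scale=2);print(r.x.round(4));print(r.fun.reshape(-1,2).round(1).tolist())
    for k,l in L.items(): print(k,W(r.x,l).round(4))
E
python3 gfit.py
python3 - <<'E'
from h import *
p=pickle.load(open("w1.pkl","rb"))
m=p["color"].astype(int); hsv=cv2.cvtColor(p["color"],cv2.COLOR_RGB2HSV)
P,ok=cloud(p)
sel=ok&(abs(P[...,2]-.066)<.006)&(np.hypot(P[...,0]-.475,P[...,1]+.034)<.045)
q=P[sel]; print(len(q),q.min(0),q.max(0),(q.min(0)+q.max(0))/2)
for z in (.078,):
    s=ok&(abs(P[...,2]-z)<.004)&(np.hypot(P[...,0]-.475,P[...,1]+.034)<.02);q=P[s];print(len(q),q.mean(0))
E
```

```text
[ 0.6095 -0.006   0.213 ]
[[0.9, -3.0], [-2.7, -2.7], [4.4, -6.4], [3.9, -3.1], [-3.6, -2.7], [-0.5, -2.4], [1.4, -4.7], [3.9, 3.2], [-2.3, 0.3], [-2.6, -1.4], [3.3, 0.5], [-0.4, 1.0], [-1.6, 3.4], [-2.6, 0.8]]
gate_hinge [0.5884 0.0917 0.166 ]
gate_grip [ 0.6084 -0.0011  0.166 ]
frame_grip [ 0.6317 -0.1086  0.166 ]
spindle_top [ 0.4752 -0.033   0.078 ]
1722 [ 0.44428479 -0.06119171  0.06006041] [ 0.50295875 -0.00206978  0.07183146] [ 0.47362177 -0.03163074  0.06594594]
301 [ 0.47339546 -0.03165717  0.07673562]
```

Emit:
{"fn": "carry_out", "kwargs": {
  "slide": [
    [0.2,0.4,5],
    [0.2,0.4,10],
    [0.2,0.4,15],
    [0.2,0.4,18],
    [0.2,0.4,19.7],
    [0.2,0.4,19.7]
  ],
  "dr": [
    [0,0,0],
    [0,0,0],
    [0,0,0],
    [0,0,0],
    [0,0,0],
    [0,0,0]
  ],
  "grip": [8.5,8.5,8.5,8.5,8.5,8.5]
}}

```text
time_s: 3.8
tcp_pos: [0.4738, -0.0323, 0.0588]
eef_rot: [0.308, -3.125, -0.001]
force: [-0.4, 0.8, 0.6]
finger_gap: 0.0853
```

Emit:
{"fn": "carry_out", "kwargs": {
  "slide": [
    [0,0,0],
    [0,0,0],
    [0,0,0],
    [0,0,0],
    [0,0,0],
    [0,0,0],
    [0,0,0],
    [0,0,0]
  ],
  "dr": [
    [0,0,0],
    [0,0,0],
    [0,0,0],
    [0,0,0],
    [0,0,0],
    [0,0,0],
    [0,0,0],
    [0,0,0]
  ],
  "grip": [5,5,5,5,5,5,5,5]
}}

```text
time_s: 4.8
tcp_pos: [0.4752, -0.0327, 0.0609]
eef_rot: [-0.308, 3.125, -0.001]
force: [-1.0, 0.6, 6.5]
finger_gap: 0.058
```

Emit:
{"fn": "carry_out", "kwargs": {
  "slide": [
    [0,0,-1],
    [0,0,-3],
    [0,0,-5],
    [0,0,-7],
    [0,0,-9],
    [0,0,-9]
  ],
  "dr": [
    [0,0,0],
    [0,0,0],
    [0,0,0],
    [0,0,0],
    [0,0,0],
    [0,0,0]
  ],
  "grip": [5,5,5,5,5,5]
}}

```text
time_s: 5.55
tcp_pos: [0.4762, -0.0331, 0.1533]
eef_rot: [-0.307, 3.121, -0.004]
force: [1.3, -0.0, -0.9]
finger_gap: 0.0581
```

```bash
python3 look.py w2
python3 - <<'E'
from h import *
from plant import eyes
p=eyes.grab_frame("side"); cv2.imwrite("pics/side2.png",cv2.resize(p["color"][80:300,150:400],None,fx=3,fy=2.7)[:,:,::-1])
a=pickle.load(open("side0.pkl","rb"))
P,ok=cloud(a); s=ok&(abs(P[...,2]-.018)<.004)&(np.hypot(P[...,0]-.466,P[...,1]+.336)<.14); q=P[s].astype(np.float32)
print(len(q),cv2.minAreaRect(q[:,:2]*1000))
b=pickle.load(open("scene0.pkl","rb"))
P,ok=cloud(b); s=ok&(abs(P[...,2]-.018)<.004)&(np.hypot(P[...,0]-.466,P[...,1]+.336)<.14); q=P[s].astype(np.float32)
print(len(q),cv2.minAreaRect(q[:,:2]*1000))
E
```

```text
{'time_s': 5.55, 'q': [-0.344, -0.28, -0.453, 1.392, 0.0, -0.541], 'tcp_pos': [0.476, -0.033, 0.153], 'force': [1.292, -0.037, -0.894], 'finger_gap': 0.058}
[[-0.981 -0.195  0.005]
 [-0.195  0.981 -0.002]
 [-0.005 -0.003 -1.   ]]
roll [103.6, 149.1] 0.86 [ 0.464  -0.1668  0.03  ] tool cm [  3.87 -12.84  12.35]
roll [302.9, 33.9] 0.66 [ 0.3468 -0.0227  0.03  ] tool cm [12.55  3.59 12.26]
roll [256.0, 242.3] 0.59 [ 0.5256 -0.0226  0.03  ] tool cm [-4.98  0.1  12.35]
188 ((466.259765625, -306.3704833984375), (219.2034454345703, 159.69424438476562), 87.62950134277344)
597 ((466.22589111328125, -308.0716247558594), (218.25228881835938, 162.88816833496094), 88.46880340576172)
```

View pics/side2.png

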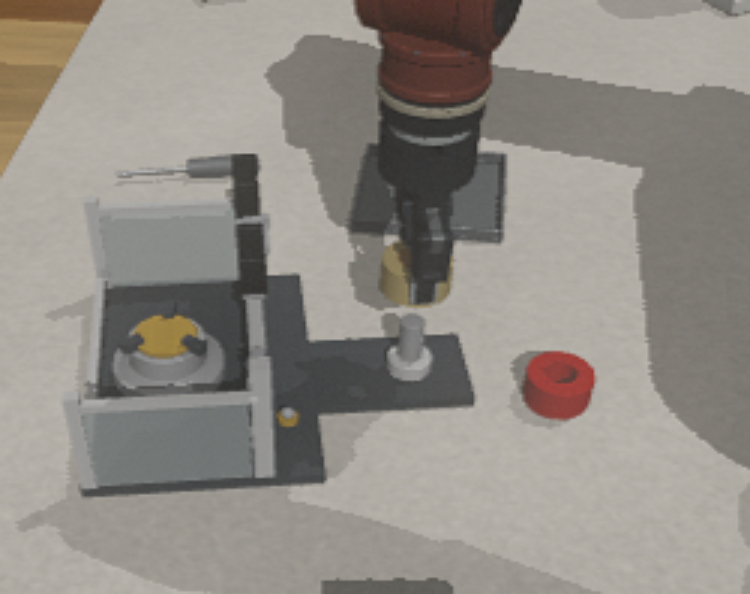

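View pics/w2.png

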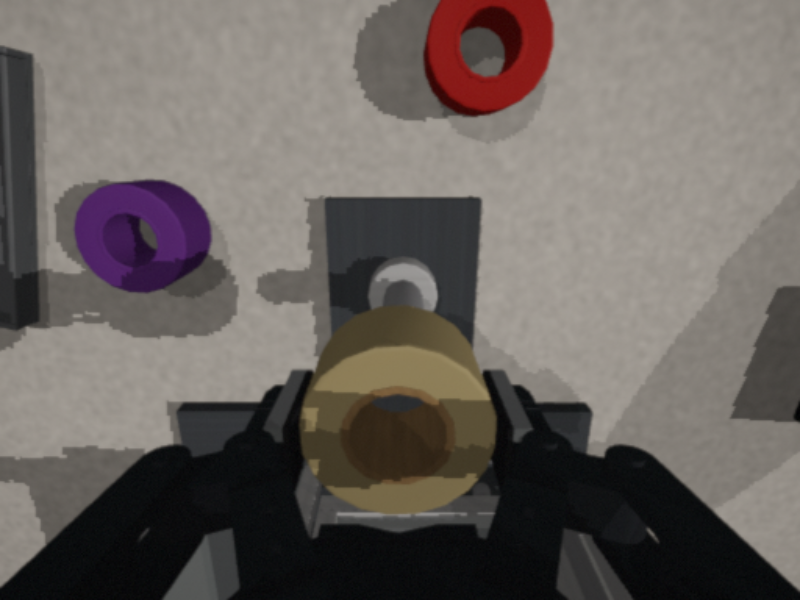

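The roll is off the spindle: side crop shows it at (415,275) with the bare spindle at (410,345). Tray centre is about (0.467,-0.337). Moving over it.

Emit:
{"fn": "carry_out", "kwargs": {
  "slide": [
    [1,-5,0],
    [2,-9,0],
    [3.2,-14,0],
    [4.3,-19,0],
    [5.5,-24,0],
    [6.8,-29.6,0],
    [6.8,-29.6,0],
    [6.8,-29.6,0],
    [6.8,-29.6,0]
  ],
  "dr": [
    [0,0,0],
    [0,0,0],
    [0,0,0],
    [0,0,0],
    [0,0,0],
    [0,0,0],
    [0,0,0],
    [0,0,0],
    [0,0,0]
  ],
  "grip": [5,5,5,5,5,5,5,5,5]
}}

```text
time_s: 7.08
tcp_pos: [0.4659, -0.335, 0.1503]
eef_rot: [-0.31, 3.126, 0.0]
force: [-0.1, -0.9, -1.6]
finger_gap: 0.0583
```

```bash
python3 look.py w3
```

```text
{'time_s': 7.075, 'q': [-0.852, 0.031, -0.171, 1.368, 0.001, -1.049], 'tcp_pos': [0.466, -0.335, 0.15], 'force': [-0.142, -0.89, -1.555], 'finger_gap': 0.058}
[[-0.981 -0.196  0.001]
 [-0.196  0.981  0.   ]
 [-0.001  0.    -1.   ]]
roll [404.6, 217.3] 0.86 [ 0.4618 -0.1978  0.03  ] tool cm [-2.28 13.53 12.03]
roll [253.9, 242.5] 0.85 [ 0.5135 -0.3265  0.03  ] tool cm [-4.83 -0.1  12.03]
tray [256.0, 181.2] 0.6 [ 0.4634 -0.3344  0.    ] tool cm [ 0.25  0.11 15.03]
```

View pics/w3.png

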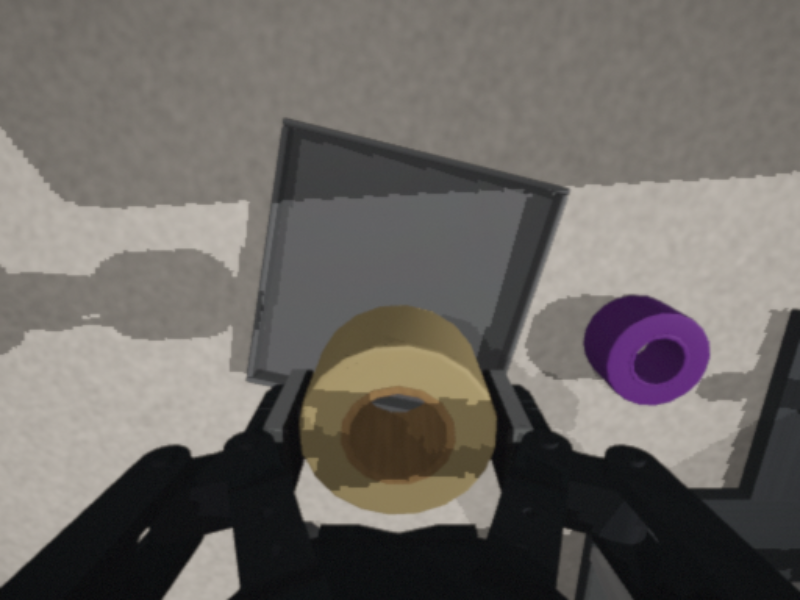

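The tray shows at (285-565,120-380), with its centre marked within 3 mm of the tool axis. Lowering.

Emit:
{"fn": "carry_out", "kwargs": {
  "slide": [
    [0.1,0,4],
    [0.1,0,8],
    [0.1,0,10],
    [0.1,0,11.2],
    [0.1,0,11.5],
    [0.1,0,11.5]
  ],
  "dr": [
    [0,0,0],
    [0,0,0],
    [0,0,0],
    [0,0,0],
    [0,0,0],
    [0,0,0]
  ],
  "grip": [5,5,5,5,5,5]
}}

```text
time_s: 8.18
tcp_pos: [0.4655, -0.3366, 0.0365]
eef_rot: [-0.308, 3.125, -0.003]
force: [0.9, 0.2, -1.4]
finger_gap: 0.058
```

Emit:
{"fn": "carry_out", "kwargs": {
  "slide": [
    [0,0,0.1],
    [0,0,0.2],
    [0,0,0.2]
  ],
  "dr": [
    [0,0,0],
    [0,0,0],
    [0,0,0]
  ],
  "grip": [5,5,5]
}}

```text
time_s: 8.55
tcp_pos: [0.4658, -0.337, 0.035]
eef_rot: [-0.308, 3.124, -0.004]
force: [0.6, -0.6, -0.4]
finger_gap: 0.0583
```

Emit:
{"fn": "carry_out", "kwargs": {
  "slide": [
    [0,0,0.1],
    [0,0,0.2],
    [0,0,0.2]
  ],
  "dr": [
    [0,0,0],
    [0,0,0],
    [0,0,0]
  ],
  "grip": [5,5,5]
}}

```text
time_s: 8.93
tcp_pos: [0.4659, -0.337, 0.0349]
eef_rot: [-0.309, 3.124, -0.004]
force: [-5.6, 5.0, 17.5]
finger_gap: 0.0584
```

The roll is seated on the tray floor (17 N up, no further descent). I'll ease off and release.

Emit:
{"fn": "carry_out", "kwargs": {
  "slide": [
    [0,0,0],
    [0,0,0],
    [0,0,0],
    [0,0,0],
    [0,0,0],
    [0,0,0]
  ],
  "dr": [
    [0,0,0],
    [0,0,0],
    [0,0,0],
    [0,0,0],
    [0,0,0],
    [0,0,0]
  ],
  "grip": [5,5,7,8,8,8]
}}

```text
time_s: 9.68
tcp_pos: [0.4658, -0.337, 0.0348]
eef_rot: [-0.309, 3.124, -0.004]
force: [-0.8, -0.6, 0.4]
finger_gap: 0.0803
```

Emit:
{"fn": "carry_out", "kwargs": {
  "slide": [
    [0,0,-2],
    [0,0,-6],
    [0,0,-11],
    [0,0,-16],
    [0,0,-21],
    [0,0,-21.5]
  ],
  "dr": [
    [0,0,0],
    [0,0,0],
    [0,0,0],
    [0,0,0],
    [0,0,0],
    [0,0,0]
  ],
  "grip": [8,8,8,8,8,8]
}}

```text
time_s: 10.42
tcp_pos: [0.4665, -0.3377, 0.256]
eef_rot: [-0.308, 3.119, -0.015]
force: [0.3, -0.0, 0.2]
finger_gap: 0.0801
```

```bash
python3 look.py w4
python3 - <<'E'
from h import *
p=pickle.load(open("w4.pkl","rb")); P,ok=cloud(p)
s=ok&(abs(P[...,2]-.040)<.005)&(np.hypot(P[...,0]-.466,P[...,1]+.337)<.07); q=P[s]; print(len(q),q.min(0),q.max(0),q.mean(0))
E
```

```text
{'time_s': 10.425, 'q': [-0.854, 0.016, 0.005, 1.548, 0.0, -1.051], 'tcp_pos': [0.466, -0.338, 0.256], 'force': [0.25, -0.014, 0.163], 'finger_gap': 0.08}
[[-0.981 -0.196  0.008]
 [-0.196  0.981 -0.009]
 [-0.006 -0.01  -1.   ]]
roll [257.1, 161.3] 0.82 [ 0.462  -0.3381  0.03  ] tool cm [ 0.58  0.28 22.59]
roll [368.7, 184.5] 0.61 [ 0.4634 -0.195   0.03  ] tool cm [-2.35 14.28 22.47]
tray [257.7, 157.6] 0.63 [ 0.4635 -0.337   0.    ] tool cm [ 0.43  0.39 25.59]
1458 [ 0.43611724 -0.36706272  0.03509912] [ 0.49525482 -0.30813881  0.04152015] [ 0.46441086 -0.33780475  0.03875786]
```

View pics/w4.png

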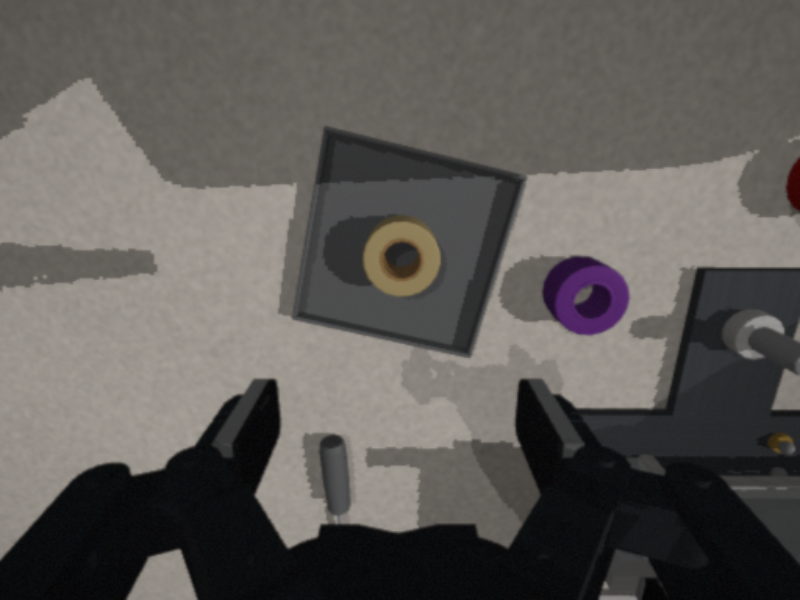

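The roll lies flat in the tray at (402,258), top at z 0.039 as expected, released. Now look at the catches from above.

Emit:
{"fn": "carry_out", "kwargs": {
  "slide": [
    [-3,4,-5.4],
    [-7,8,-5.4],
    [-10,12,-5.4],
    [-13.5,16,-5.4],
    [-17,20,-5.4],
    [-20.6,24.7,-5.4],
    [-20.6,24.7,-5.4],
    [-20.6,24.7,-5.4],
    [-20.6,24.7,-5.4]
  ],
  "dr": [
    [0,0,0],
    [0,0,0],
    [0,0,0],
    [0,0,0],
    [0,0,0],
    [0,0,0],
    [0,0,0],
    [0,0,0],
    [0,0,0]
  ],
  "grip": [7,7,7,7,7,7,7,7,7]
}}

```text
time_s: 11.9
tcp_pos: [0.6181, -0.0545, 0.3021]
eef_rot: [-0.307, 3.126, -0.001]
force: [-0.1, 0.1, 0.7]
finger_gap: 0.0699
```

```bash
python3 look.py w5
```

```text
{'time_s': 11.9, 'q': [-0.298, 0.184, 0.268, 1.654, -0.001, -0.494], 'tcp_pos': [0.618, -0.055, 0.302], 'force': [-0.059, 0.134, 0.749], 'finger_gap': 0.07}
[[-0.981 -0.194  0.001]
 [-0.194  0.981 -0.001]
 [-0.    -0.001 -1.   ]]
gate_hinge [414.1, 184.2] 0.89 [0.5858 0.0895 0.166 ] tool cm [ 0.37 14.76 13.6 ]
gate_grip [313.6, 188.7] 0.6 [ 0.6082 -0.0008  0.166 ] tool cm [-0.07  5.47 13.61]
frame_grip [195.4, 185.9] 0.72 [ 0.6269 -0.1093  0.166 ] tool cm [ 0.21 -5.54 13.62]
spindle_top [302.5, 42.0] 0.98 [ 0.4739 -0.031   0.078 ] tool cm [13.69  5.13 22.4 ]
roll [181.8, 25.5] 0.87 [ 0.4756 -0.1729  0.03  ] tool cm [16.29 -8.82 27.21]
tray [192.9, 189.0] 0.74 [ 0.6902 -0.138   0.    ] tool cm [-5.44 -9.57 30.22]
```

View pics/w5.png

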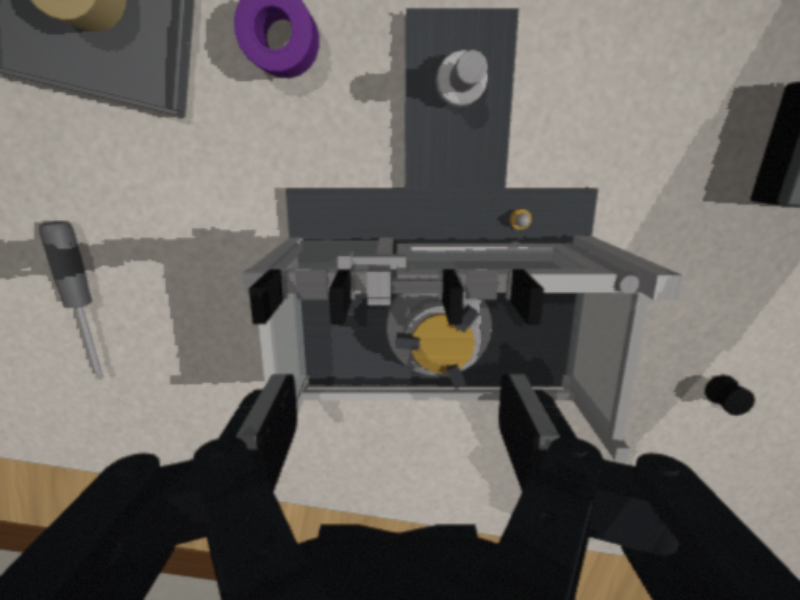

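Wrist view: frame tabs at (267,293) and (340,293), gate tabs at (453,293) and (525,293). The bare spindle is at (465,70) and the gate is square to the tool. I'll measure the tab tops from depth.

Run:
```python
from h import *
from plant import ctrl
s=ctrl.state();Rt=Rn.from_rotvec(s["eef_rot"]).as_matrix()
p=pickle.load(open("w5.pkl","rb")); P,ok=cloud(p)
m=(ok&(P[...,2]>.180)&(P[...,2]<.198)&(np.hypot(P[...,0]-.62,P[...,1]+.055)<.12)).astype(np.uint8)
n,l,st,c=cv2.connectedComponentsWithStats(m)
for i in range(1,n):
    if st[i,4]<15: continue
    q=(P[l==i]-s["tcp_pos"])@Rt*100; print(st[i,4],c[i].round(0),np.median(P[l==i],0).round(4),"tool min/max",q.min(0).round(2),q.max(0).round(2))
```

```text
288 [166. 194.] [ 0.6325 -0.1304  0.1865] tool min/max [-1.09 -8.3  11.34] [ 1.16 -7.44 12.25]
257 [216. 194.] [ 0.624  -0.088   0.1867] tool min/max [-1.06 -3.88 11.4 ] [ 1.16 -3.08 12.23]
256 [291. 194.] [ 0.6112 -0.024   0.1866] tool min/max [-1.09  2.7  11.33] [ 1.16  3.5  12.22]
283 [342. 194.] [0.6028 0.0186 0.1865] tool min/max [-1.1   7.05 11.38] [ 1.14  7.93 12.22]
```

Emit:
{"fn": "carry_out", "kwargs": {
  "slide": [
    [0,-5.7,0],
    [0,-5.7,4],
    [0,-5.7,8],
    [0,-5.7,11],
    [0,-5.7,12.8],
    [0,-5.7,12.8],
    [0,-5.7,12.8]
  ],
  "dr": [
    [0,0,0],
    [0,0,0],
    [0,0,0],
    [0,0,0],
    [0,0,0],
    [0,0,0],
    [0,0,0]
  ],
  "grip": [7,7,7,7,7,7,7]
}}

```text
time_s: 13.12
tcp_pos: [0.63, -0.11, 0.1753]
eef_rot: [-0.308, 3.124, -0.002]
force: [0.5, 0.0, 0.1]
finger_gap: 0.07
```

Emit:
{"fn": "carry_out", "kwargs": {
  "slide": [
    [0,0,0],
    [0,0,0],
    [0,0,0],
    [0,0,0],
    [0,0,0],
    [0,0,0],
    [0,0,0],
    [0,0,0]
  ],
  "dr": [
    [0,0,0],
    [0,0,0],
    [0,0,0],
    [0,0,0],
    [0,0,0],
    [0,0,0],
    [0,0,0],
    [0,0,0]
  ],
  "grip": [4.5,4,3.5,3,3,3,3,3]
}}

```text
time_s: 14.12
tcp_pos: [0.6302, -0.1095, 0.1759]
eef_rot: [-0.308, 3.123, -0.001]
force: [-0.7, 5.2, 4.2]
finger_gap: 0.0305
```

The finger gap is 30.5 mm. The 60 mm roll read 58 mm, so this means 32 mm, fully pinched. I'll release, lift and check.

Emit:
{"fn": "carry_out", "kwargs": {
  "slide": [
    [0,0,0],
    [0,0,0],
    [0,0,0],
    [0,0,0],
    [0,0,-3],
    [0,0,-8],
    [0,0,-12.7],
    [0,5.5,-12.7],
    [0,5.5,-12.7],
    [0,5.5,-12.7]
  ],
  "dr": [
    [0,0,0],
    [0,0,0],
    [0,0,0],
    [0,0,0],
    [0,0,0],
    [0,0,0],
    [0,0,0],
    [0,0,0],
    [0,0,0],
    [0,0,0]
  ],
  "grip": [6,7,7,7,7,7,7,7,7,7]
}}

```text
time_s: 15.38
tcp_pos: [0.6191, -0.0556, 0.3025]
eef_rot: [-0.309, 3.124, -0.002]
force: [-0.1, 0.2, -0.0]
finger_gap: 0.0702
```

```bash
python3 look.py w6|head -5
python3 - <<'E'
from h import *
from plant import ctrl
s=ctrl.state();Rt=Rn.from_rotvec(s["eef_rot"]).as_matrix()
p=pickle.load(open("w6.pkl","rb")); P,ok=cloud(p)
m=(ok&(P[...,2]>.180)&(P[...,2]<.198)&(np.hypot(P[...,0]-.62,P[...,1]+.055)<.12)).astype(np.uint8)
n,l,st,c=cv2.connectedComponentsWithStats(m)
for i in range(1,n):
    if st[i,4]<15: continue
    q=(P[l==i]-s["tcp_pos"])@Rt*100; print(st[i,4],c[i].round(0),np.median(P[l==i],0).round(4),"tool min/max",q.min(0).round(2),q.max(0).round(2))
E
```

```text
{'time_s': 15.375, 'q': [-0.3, 0.185, 0.27, 1.653, 0.0, -0.497], 'tcp_pos': [0.619, -0.056, 0.303], 'force': [-0.14, 0.155, -0.05], 'finger_gap': 0.07}
[[-0.981 -0.196  0.003]
 [-0.196  0.981 -0.001]
 [-0.002 -0.001 -1.   ]]
gate_hinge [414.7, 185.5] 0.55 [0.588  0.0896 0.166 ] tool cm [ 0.24 14.86 13.63]
277 [178. 193.] [ 0.6304 -0.1208  0.1867] tool min/max [-0.95 -7.07 11.36] [ 1.19 -6.23 12.24]
254 [206. 193.] [ 0.6258 -0.0976  0.1866] tool min/max [-0.98 -4.67 11.4 ] [ 1.18 -3.84 12.25]
263 [293. 193.] [ 0.6116 -0.0241  0.1866] tool min/max [-1.05  2.92 11.4 ] [ 1.18  3.74 12.24]
284 [343. 193.] [0.603  0.0183 0.1865] tool min/max [-1.08  7.3  11.36] [ 1.2   8.13 12.24]
```

View pics/w6.png

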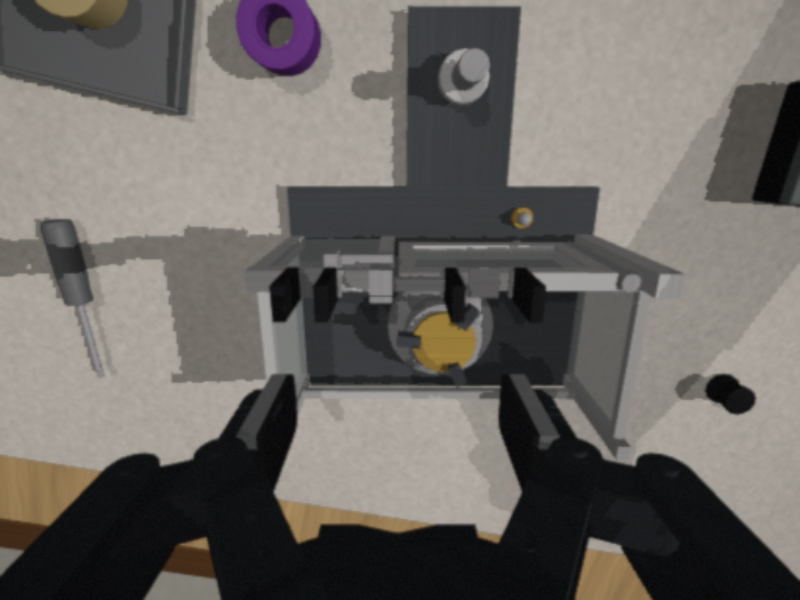

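The frame tabs now span 32.3 mm at (285,293) and (325,293), so that catch is undone. Next the gate catch, centred at tool y +5.5.

Emit:
{"fn": "carry_out", "kwargs": {
  "slide": [
    [0.1,5.5,0],
    [0.1,5.5,4],
    [0.1,5.5,8],
    [0.1,5.5,11],
    [0.1,5.5,12.8],
    [0.1,5.5,12.8],
    [0.1,5.5,12.8]
  ],
  "dr": [
    [0,0,0],
    [0,0,0],
    [0,0,0],
    [0,0,0],
    [0,0,0],
    [0,0,0],
    [0,0,0]
  ],
  "grip": [7,7,7,7,7,7,7]
}}

```text
time_s: 16.6
tcp_pos: [0.6084, -0.0026, 0.176]
eef_rot: [-0.307, 3.122, -0.002]
force: [-0.1, -0.2, 0.4]
finger_gap: 0.0697
```

Emit:
{"fn": "carry_out", "kwargs": {
  "slide": [
    [0,0,0],
    [0,0,0],
    [0,0,0],
    [0,0,0],
    [0,0,0],
    [0,0,0],
    [0,0,0],
    [0,0,0]
  ],
  "dr": [
    [0,0,0],
    [0,0,0],
    [0,0,0],
    [0,0,0],
    [0,0,0],
    [0,0,0],
    [0,0,0],
    [0,0,0]
  ],
  "grip": [4.5,4,3.5,3,2.5,2.5,2.5,2.5]
}}

```text
time_s: 17.6
tcp_pos: [0.6091, -0.001, 0.1786]
eef_rot: [-0.309, 3.119, 0.001]
force: [-3.5, 9.6, 11.8]
finger_gap: 0.0277
```

```bash
cat > arc.py <<'E'
from h import *
from plant import ctrl
import sys
s=ctrl.state();Rt=Rn.from_rotvec(s["eef_rot"]).as_matrix()
print({k:np.round(s[k],3).tolist() for k in ["time_s","q","tcp_pos","force","moment","finger_gap"]}); print(Rt.round(3))
# hinge in tool: y +9.5 ; point rel hinge after turning d about tool z(+)
hx=float(sys.argv[1]) if len(sys.argv)>1 else 0.
for d in np.arange(.1,1.4,.1):
    c,sn=np.cos(d),np.sin(d); r=np.array([-hx,-9.5]); v=np.array([[c,-sn],[sn,c]])@r; print(round(d,2),(v-r).round(2))
E
python3 arc.py
```

```text
{'time_s': 17.6, 'q': [-0.217, 0.122, -0.025, 1.417, 0.003, -0.415], 'tcp_pos': [0.609, -0.001, 0.179], 'force': [-3.488, 9.631, 11.767], 'moment': [1.62, 0.646, 0.0], 'finger_gap': 0.028}
[[-0.981 -0.196  0.007]
 [-0.196  0.981  0.002]
 [-0.008  0.    -1.   ]]
0.1 [0.95 0.05]
0.2 [1.89 0.19]
0.3 [2.81 0.42]
0.4 [3.7  0.75]
0.5 [4.55 1.16]
0.6 [5.36 1.66]
0.7 [6.12 2.23]
0.8 [6.81 2.88]
0.9 [7.44 3.59]
1.0 [7.99 4.37]
1.1 [8.47 5.19]
1.2 [8.85 6.06]
1.3 [9.15 6.96]
```

```bash
python3 look.py w7|head -2
python3 - <<'E'
from h import *
from plant import eyes
p=eyes.grab_frame("side"); q=eyes.grab_frame("scene")
im=np.hstack([cv2.resize(p["color"][90:240,180:300],(390,488),interpolation=3),cv2.resize(q["color"][110:260,210:330],(390,488),interpolation=3)])
cv2.imwrite("pics/both7.png",im[:,:,::-1])
E
```

```text
{'time_s': 17.6, 'q': [-0.217, 0.122, -0.025, 1.417, 0.003, -0.415], 'tcp_pos': [0.609, -0.001, 0.179], 'force': [-3.488, 9.631, 11.767], 'finger_gap': 0.028}
[[-0.981 -0.196  0.007]
```

View pics/both7.png

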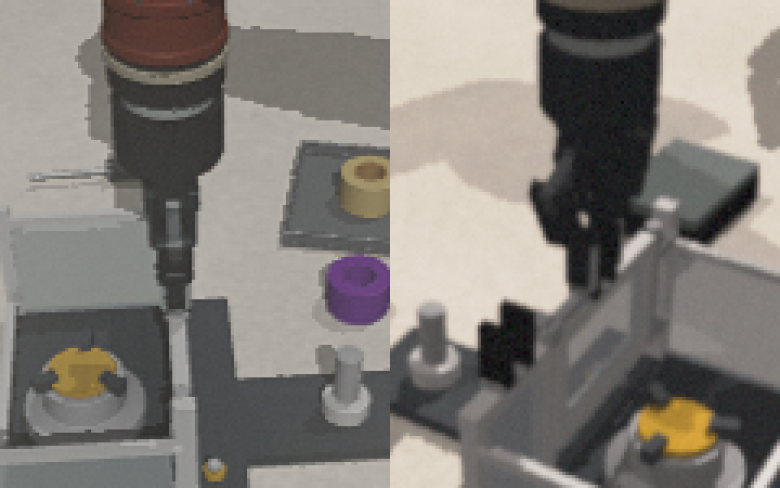

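View pics/w7.png

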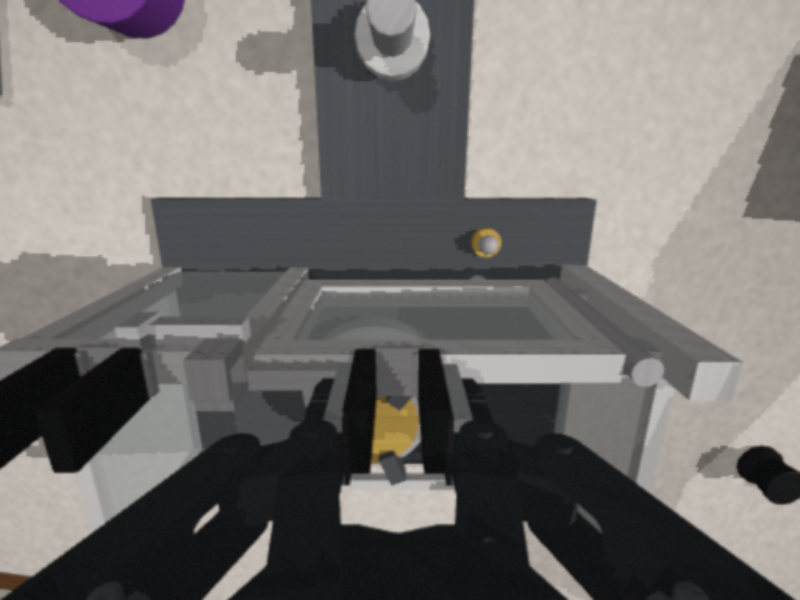

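The gate tabs, wrist (365,400) and (432,400), sit squarely between the pads, with the frame tabs still pinched at left. Starting the swing, first to 0.3 rad.

Emit:
{"fn": "carry_out", "kwargs": {
  "slide": [
    [0.5,0,0],
    [0.95,0.05,0],
    [1.9,0.2,0],
    [2.8,0.4,0],
    [2.8,0.4,0]
  ],
  "dr": [
    [0,0,0.05],
    [0,0,0.1],
    [0,0,0.2],
    [0,0,0.3],
    [0,0,0.3]
  ],
  "grip": [2.5,2.5,2.5,2.5,2.5]
}}

```text
time_s: 18.68
tcp_pos: [0.5809, -0.0023, 0.1787]
eef_rot: [0.159, 3.13, 0.003]
force: [1.9, 2.2, -3.9]
finger_gap: 0.0271
```

```bash
python3 arc.py; python3 look.py w8 |tail -6
```

```text
{'time_s': 18.675, 'q': [-0.231, 0.035, -0.115, 1.413, 0.003, -0.129], 'tcp_pos': [0.581, -0.002, 0.179], 'force': [1.876, 2.198, -3.896], 'moment': [-0.116, -0.1, 0.059], 'finger_gap': 0.027}
[[-0.995  0.101  0.008]
 [ 0.101  0.995  0.002]
 [-0.008  0.002 -1.   ]]
0.1 [0.95 0.05]
0.2 [1.89 0.19]
0.3 [2.81 0.42]
0.4 [3.7  0.75]
0.5 [4.55 1.16]
0.6 [5.36 1.66]
0.7 [6.12 2.23]
0.8 [6.81 2.88]
0.9 [7.44 3.59]
1.0 [7.99 4.37]
1.1 [8.47 5.19]
1.2 [8.85 6.06]
1.3 [9.15 6.96]
 [ 0.101  0.995  0.002]
 [-0.008  0.002 -1.   ]]
gate_hinge [432.7, 255.8] 0.9 [0.5882 0.0893 0.166 ] tool cm [0.22 9.18 1.29]
gate_grip [255.7, 257.9] 0.86 [ 0.58  -0.002  0.166] tool cm [0.1  0.02 1.27]
spindle_top [198.2, 63.1] 0.61 [ 0.4753 -0.0313  0.078 ] tool cm [10.29 -3.98  9.98]
roll [60.8, 83.5] 0.9 [ 0.4738 -0.161   0.03  ] tool cm [  9.16 -16.91  14.76]
```

View pics/w8.png

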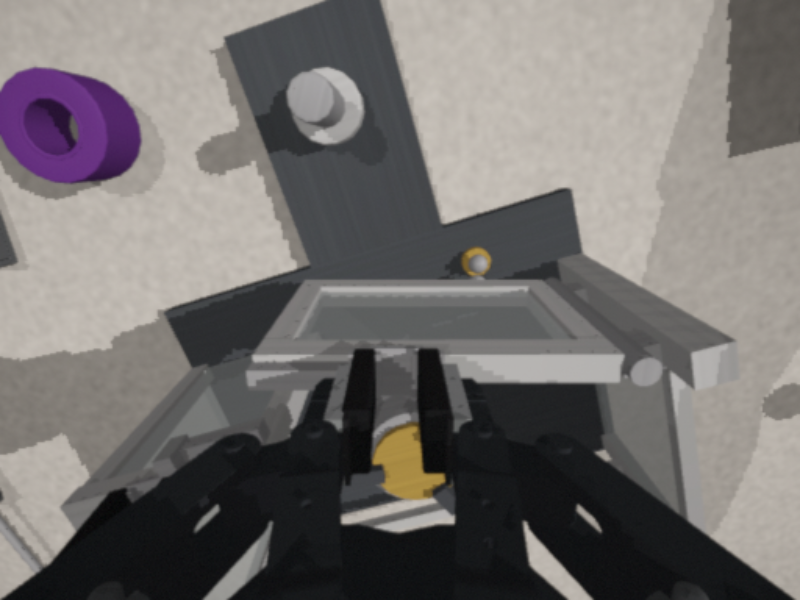

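The gate has swung to 0.3 and still tracks the tool. Continuing through the click stop.

Emit:
{"fn": "carry_out", "kwargs": {
  "slide": [
    [0.95,0.05,0],
    [1.9,0.2,0],
    [2.8,0.4,0],
    [3.7,0.75,0],
    [4.55,1.15,0],
    [5.35,1.65,0],
    [5.35,1.65,0]
  ],
  "dr": [
    [0,0,0.1],
    [0,0,0.2],
    [0,0,0.3],
    [0,0,0.4],
    [0,0,0.5],
    [0,0,0.6],
    [0,0,0.6]
  ],
  "grip": [2.5,2.5,2.5,2.5,2.5,2.5,2.5]
}}

```text
time_s: 19.9
tcp_pos: [0.5296, 0.019, 0.1787]
eef_rot: [1.075, 2.944, 0.004]
force: [-0.2, -0.9, 1.0]
finger_gap: 0.0275
```

```bash
python3 arc.py|head -4; python3 look.py w9 |tail -5
```

```text
{'time_s': 19.9, 'q': [-0.212, -0.121, -0.268, 1.416, 0.002, 0.488], 'tcp_pos': [0.53, 0.019, 0.179], 'force': [-0.169, -0.87, 1.01], 'moment': [-1.195, 0.666, 0.252], 'finger_gap': 0.027}
[[-0.764  0.645  0.008]
 [ 0.645  0.765  0.   ]
 [-0.006  0.005 -1.   ]]
roll [6.3, 314.5] 0.88 [ 0.467  -0.2996  0.03  ] tool cm [-15.66 -28.47  14.81]
roll [89.6, 243.4] 0.7 [ 0.4694 -0.1551  0.03  ] tool cm [ -6.52 -17.27  14.82]
roll [94.5, 48.9] 0.68 [ 0.3535 -0.0077  0.03  ] tool cm [ 11.84 -13.47  14.72]
tray [5.0, 308.4] 0.68 [ 0.4603 -0.3346  0.    ] tool cm [-17.38 -31.59  17.81]
tray [3.9, 315.7] 0.59 [ 0.4661 -0.3455  0.    ] tool cm [-18.52 -32.05  17.81]
```

View pics/w9.png

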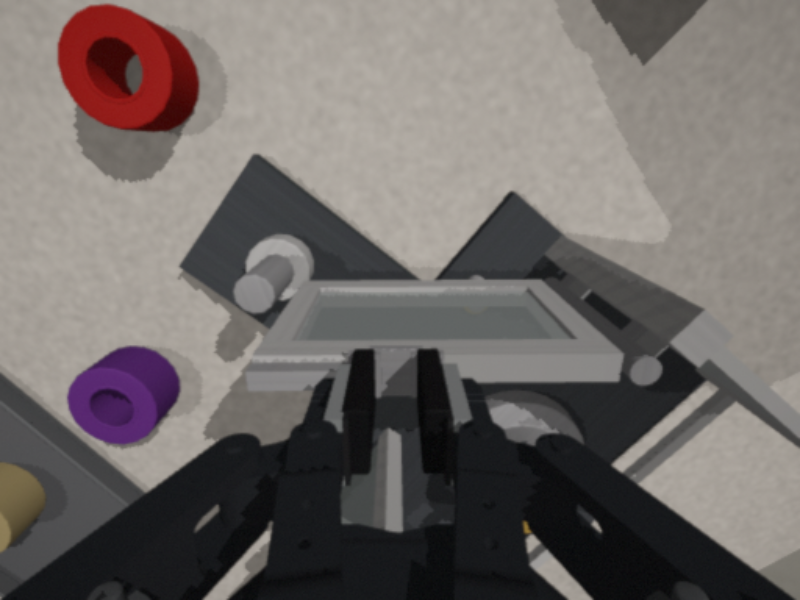

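Emit:
{"fn": "carry_out", "kwargs": {
  "slide": [
    [0.95,0.05,0],
    [1.9,0.2,0],
    [2.8,0.4,0],
    [3.4,0.63,0],
    [3.4,0.63,0],
    [3.4,0.63,0]
  ],
  "dr": [
    [0,0,0.1],
    [0,0,0.2],
    [0,0,0.3],
    [0,0,0.37],
    [0,0,0.37],
    [0,0,0.37]
  ],
  "grip": [2.5,2.5,2.5,2.5,2.5,2.5]
}}

```text
time_s: 21.0
tcp_pos: [0.5077, 0.0453, 0.1786]
eef_rot: [1.597, 2.698, 0.006]
force: [-3.8, -2.7, 6.8]
finger_gap: 0.0274
```

```bash
python3 arc.py|head -4; python3 look.py w10 |tail -5;python3 - <<'E'
from h import *
from plant import eyes
p=eyes.grab_frame("side");cv2.imwrite("pics/side10.png",cv2.resize(p["color"],(800,600))[:,:,::-1])
E
```

```text
{'time_s': 21.0, 'q': [-0.169, -0.184, -0.324, 1.423, 0.002, 0.9], 'tcp_pos': [0.508, 0.045, 0.179], 'force': [-3.839, -2.676, 6.779], 'moment': [-1.46, 1.915, 0.36], 'finger_gap': 0.027}
[[-0.481  0.877  0.007]
 [ 0.877  0.481  0.   ]
 [-0.003  0.006 -1.   ]]
 [-0.003  0.006 -1.   ]]
gate_hinge [432.5, 253.8] 0.84 [0.5872 0.0919 0.166 ] tool cm [0.26 9.2  1.32]
gate_grip [254.1, 257.2] 0.67 [0.5069 0.046  0.166 ] tool cm [ 0.1  -0.04  1.26]
spindle_top [176.6, 255.8] 0.85 [ 0.4735 -0.0323  0.078 ] tool cm [-5.13 -6.79 10.04]
roll [84.3, 152.0] 0.86 [ 0.3539 -0.0043  0.03  ] tool cm [  3.09 -15.96  14.75]
```

View pics/w10.png

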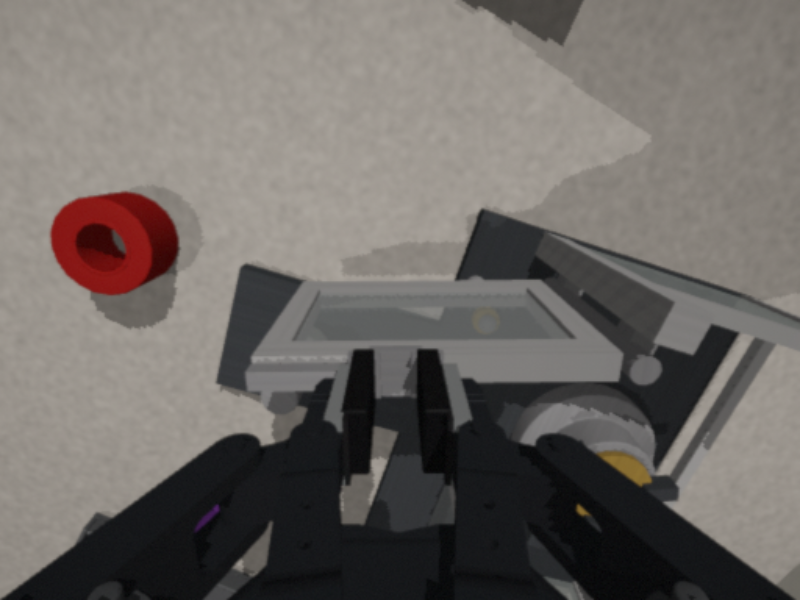

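View pics/side10.png

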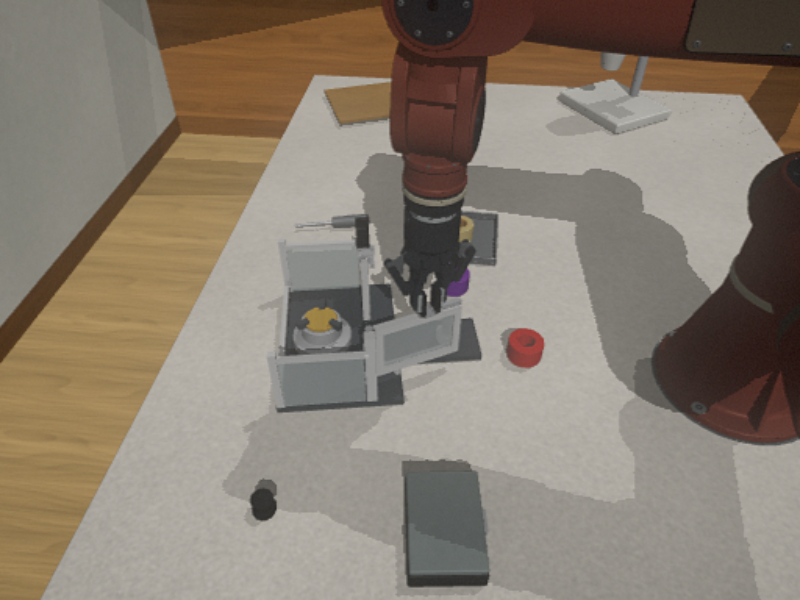

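Emit:
{"fn": "carry_out", "kwargs": {
  "slide": [
    [0.05,0,0],
    [0.05,0,0],
    [0.05,0,0],
    [0.05,0,0]
  ],
  "dr": [
    [0,0,0.005],
    [0,0,0.005],
    [0,0,0.005],
    [0,0,0.005]
  ],
  "grip": [2.5,2.5,2.5,2.5]
}}

```text
time_s: 21.9
tcp_pos: [0.5074, 0.0457, 0.1786]
eef_rot: [1.604, 2.695, 0.006]
force: [-2.6, -2.2, 5.4]
finger_gap: 0.0276
```

```bash
python3 arc.py|head -4; python3 look.py w11|tail -4
python3 - <<'E'
from h import *
from plant import ctrl,eyes
p=pickle.load(open("w11.pkl","rb"));P,ok=cloud(p)
# gate top rim z~.142: direction from points near hinge line
h=np.array([.5875,.0905])
m=ok&(abs(P[...,2]-.142)<.004)&(np.hypot(P[...,0]-h[0],P[...,1]-h[1])<.16)&(np.hypot(P[...,0]-h[0],P[...,1]-h[1])>.02)&(P[...,0]<h[0])
q=P[m][:,:2].astype(np.float32); v=cv2.fitLine(q,cv2.DIST_HUBER,0,.01,.01).ravel(); print(len(q),v, "gate dir angle from guard -y:", np.arctan2(abs(v[0]),abs(v[1])), "+guard yaw .2 =>",np.arctan2(abs(v[0]),abs(v[1]))+.2)
s=ctrl.state();print(s["time_s"],s["joint_vel"],s["tcp_pos"])
a=pickle.load(open("side0.pkl","rb"));b=eyes.grab_frame("side")
for q_ in ["parts_case","loupe","driver"]:
    print(q_,[np.round(d["centre"],1) for d in eyes.mark_of(q_,b)][:2])
for n,(x0,y0,x1,y1) in dict(case=(250,285,320,380),loupe=(150,300,190,340)).items(): print(n,np.abs(a["color"][y0:y1,x0:x1].astype(int)-b["color"][y0:y1,x0:x1]).mean())
E
```

```text
{'time_s': 21.9, 'q': [-0.168, -0.184, -0.325, 1.423, 0.002, 0.905], 'tcp_pos': [0.507, 0.046, 0.179], 'force': [-2.587, -2.185, 5.441], 'moment': [-1.328, 1.552, 0.385], 'finger_gap': 0.028}
[[-0.477  0.879  0.007]
 [ 0.879  0.477  0.   ]
 [-0.003  0.006 -1.   ]]
 [-0.003  0.006 -1.   ]]
gate_grip [255.3, 256.5] 0.57 [0.5071 0.0469 0.166 ] tool cm [0.14 0.02 1.26]
spindle_top [179.1, 254.8] 0.82 [ 0.4744 -0.0298  0.078 ] tool cm [-5.03 -6.57 10.04]
roll [82.3, 154.0] 0.61 [ 0.3524 -0.006   0.03  ] tool cm [  2.9  -16.19  14.75]
3111 [0.88737965 0.46103948 0.52387404 0.05811732] gate dir angle from guard -y: 1.0916301 +guard yaw .2 => 1.2916301
22.25 [ 0.00037766 -0.00048587  0.00084158  0.00136285 -0.00033047  0.00201064] [0.50740954 0.04568526 0.17862963]
parts_case [array([283.7, 342. ])]
loupe [array([167.4, 324.9])]
driver [array([236.5, 203. ]), array([209.4, 142.7])]
case 2.051829573934837
loupe 2.1266666666666665
```

The gate angle is 1.27 rad from the tool pose and 1.29 from depth, and everything is steady. Handing in.

```bash
python3 -c "
from plant import workorder,ctrl
print(workorder.hand_in()); s=ctrl.state(); print(s['time_s'],s['tcp_pos'],s['finger_gap'])"
```

```text
the job is handed in; nothing more can be done
None
the job is handed in; nothing more can be done
```

The job is done and handed in at about 22 s on the robot's clock. The gripper was still pinching the gate's tabs and holding the gate wide open.

- **Roll:** I slid the beige roll up off the spindle, set it flat in the tray and let go. Depth put its top at z 0.039 m, near the tray centre, and the last side picture still shows it there.
- **Catches, in order:** The frame catch's tabs measured 32.3 mm across after I let go, so it stayed undone. I then pinched the gate catch and kept it pinched through the whole swing.
- **Gate:** It went past the click stop to about 1.27 rad by the tool's pose and 1.29 rad by depth, against the end stop at 1.3. The arm was still, and the forces I read on the wrist were under 20 N.
- **Things to leave alone:** The parts case and the loupe look unmoved against the first pictures. For the screwdriver, the network's top mark in the last check fell on the guard. Its second mark matched the first position within about 2 pixels, so I take it as unmoved.
- **Reading that disagreed:** The finger gap read about 28 mm on the fully pinched gate tabs instead of 32 mm. I put this down to give in the fingers, and the picture showed the tabs square between the pads.

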